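# Point the sample stand at its price card, the shorter way

### The job

Turn the rotary sample stand so that its pointer points at the slate price card, going the shorter way round. Either a jar or a hand stamp stands in the pointer's way on that side: first set that one upright in the square plywood holder, so that the stand never bumps into it. Leave the other one, the nib bowl and the gift box where they are.

Things in the scene. Friction and masses are not known exactly. Their poses are not given: they have to be found in the camera images.
- stand: Fixed steel foot, 150 mm across, of the sample stand; origin on the worktop on the vertical turning axis. Carries a round wooden tray, 176 mm across, top at z = 50 mm, with six bays parted by low dividers (dividers, chocolates and hub up to z = 67 mm). From under the bay without chocolates a pointer tongue, 20 mm wide, z = 36 to 46 mm, sticks out and sweeps over the worktop as the tray turns.
- tray_top (a joint): Turn of the tray, rad, anticlockwise seen from above positive, without stops and not wrapped (it may read beyond pi; readings 2 pi apart look the same). At 0 the pointer points along the +x axis of stand. About 1 N at the peg turns it; it stays where it is left.
- peg_top (a point): Top centre of the upright steel push peg on the tray: 14 mm thick, 45 mm tall, on a collar 24 mm across and 6 mm high, 70 mm from the axis in line with the pointer; top at z = 95 mm.
- pointer_tip (a point): Tip of the pointer, 139 mm from the axis, z = 41 mm.
- aim (a point): Imaginary point in line with the pointer, 200 mm from the axis, turning with it: it lies over the price card's middle when the pointer points at the card.
- price_card: Fixed slate price card, upright in a slotted beech block 30 x 88 mm (60 mm high in all); origin under the middle of the block, its y axis along the block. It stands at the left or the right of the stand, about 200 mm from the axis.
- bowl: Small loose steel bowl of cocoa nibs, 72 mm across, 37 mm high, on the side of the stand opposite the price card; origin under its centre. Leave it; the pointer must not pass it.
- jar: Loose glass jar with a lid, 57 mm across, 80 mm high, 0.16 to 0.32 kg; origin under its centre, z axis up. Stands in the pointer's sweep on one side of the stand.
- stamp: Loose hand stamp: block 30 (x) x 46 (y) x 18 mm with an upright turned wooden knob up to 24 mm thick, 60 mm high in all, about 50 g; origin under its centre, z axis up. Stands in the pointer's sweep on the other side of the stand.
- holder: Fixed square holder of pale plywood, an open tray 124 x 124 mm outside, walls 5 mm thick and 14 mm high, floor 5 mm thick; origin under its centre, x and y along its sides. It lies at the left or the right in front of the stand, nearer the robot.
- gift: Loose cream gift box with a ribbon bow, 122 x 122 x 57 mm, on the side opposite the holder; origin under its centre. Leave it.

How it is judged:
By the outcome, as a careful person would: the job done as asked, in the order asked, and still so for the second after the job is handed in, with the robot touching nothing.
It also fails if it takes over 51 s, if anything falls off the work surface, if the arm or the gripper's body presses on something with over 40 N, if the wrist force passes 120 N, or if a joint passes its speed limit or range.

### The arm

A 6-joint arm with a two-finger parallel gripper is mounted at the origin on the work surface; the furniture and walls round the work are solid. World frame = base frame: x ahead of the robot, y to its left, z up, the work surface at z = 0. Lengths are in m, angles in degrees, forces in N, time in s.
With the tool pointing down it reaches from about 0.325 to 0.85 m from the base axis. Payload 15.5 kg.
Tool frame: the origin (TCP) lies at the very end of the fingers, on their centre line; the grasp point (between the pads) lies arm.grip_depth behind it (arm.grip_depth is the distance from the TCP to the grasp point, in m); z points along the fingers, y is the line along which they close (so a half turn about z gives the same grasp; the last joint's range is limited). The gripper opens to 91 mm and grips with 3 to 60 N. Pads are 32 mm wide; open, the fingers measure 118 mm over their backs; the gripper's body (76 mm by 178 mm) begins 60 mm behind the grasp point.
Start: joints at [-73.539, 28.281, 77.091, -0, 74.628, -5.472], TCP at [0.233, -0.58, 0.214] pointing down, gripper open.
Joint ranges: [-166.48, 166.48], [-47.26, 123.95], [12.59, 153.08], [-70.14, 250.14], [6.76, 159.57], [-176.63, 176.63]. Speed limits (degrees/s): [108.29, 108.29, 147.25, 172.46, 172.46, 172.46].

### API

Orientations are given as a 3x3 rotation matrix whose columns are the frame's x, y, z axes.
In Python, from rig import arm gives the robot as it stands. Calls block until the motion is done:
- arm.move_to(position, orientation): joint-space move of the TCP to a pose.
- arm.move_l(position, orientation=None, feed=0.15): straight line of the TCP; orientation=None keeps the orientation; feed is the mean speed in m/s.
- arm.move_joints(angles): joint-space move.
- arm.grip(opening): finger opening in m; the grip force is fixed at half the most; returns when the fingers have stopped.
- arm.sleep(seconds).
- arm.solve_ik(position, orientation): joint angles nearest the present ones, or None.
- arm.snapshot(name): name is "scene" or "top"; returns the picture (384x512x3 uint8, red, green, blue); there is no depth.
- arm.get_calibration(name): a dict with "intrinsics" (3x3 intrinsics, pixels), "k1" (the pictures are not rectified: a ray, as slopes to the right and down, at radius r is drawn at 1 + k1 r^2 times it, then the intrinsics apply), "cam_to_world" (4x4, takes a point from camera to world coordinates). Camera axes: x right, y down, z forward; pixel columns grow to the right and rows downward; lengths in m; the calibration is good to about 2 mm. A picture is of the moment at which its call begins. get_calibration takes no time and is no camera call.
A pose or a line that the arm cannot do raises arm.Unreachable and nothing moves.
- arm.sign_off(): hands the job in; it is judged then, once.
Readings, each from a call of its own:
- arm.current_t(): time.
- arm.current_joint_positions(): joint angles.
- arm.current_dq(): joint speeds.
- arm.current_tau(): joint torques, N m.
- arm.current_ee_pos(): TCP position.
- arm.current_tool_rot(): TCP orientation.
- arm.current_force(): force on the tool from outside, world axes, zero at the start.
- arm.current_torque(): the same for the moment, N m.
- arm.current_width(): finger opening in m.
- arm.current_grasp_force(): force on a finger pad.
Only numpy, scipy, OpenCV 4.12 (cv2) and the standard library are available. Lean on these libraries where they do the work, as an engineer would, in place of code of your own. Each camera call takes 0.05 s, during which the arm holds its last target. There are 200 camera calls.

## Working session

There is one attempt and no reset: what is moved stays moved. The work goes in short steps, each a Python script; the robot and the scene stay as the last script left them, time stands still between calls to the robot, and variables do not carry over. Pictures are saved under pics/ and viewed, at most 10 in all, crops included, and the job is handed in when it is done.

```bash
mkdir -p pics; ls; python3 - <<'E'
from rig import arm
import cv2
for n in("scene","top"):
    im=arm.snapshot(n); cv2.imwrite(f"pics/{n}0.png",im[:,:,::-1]); c=arm.get_calibration(n); print(n,c)
print(arm.grip_depth,arm.current_t(),arm.current_tool_rot())
E
```

```text
pics
scene {'intrinsics': array([[496.5696215 ,   0.        , 257.38115608],
       [  0.        , 496.5696215 , 191.0519568 ],
       [  0.        ,   0.        ,   1.        ]]), 'k1': -0.20099251668866383, 'cam_to_world': array([[-0.41549572, -0.66144202,  0.62438591, -0.25392022],
       [-0.9095749 ,  0.29755603, -0.29005845,  0.37481908],
       [ 0.00606705, -0.6884438 , -0.72526431,  1.0080556 ],
       [ 0.        ,  0.        ,  0.        ,  1.        ]])}
top {'intrinsics': array([[392.29842825,   0.        , 261.81925277],
       [  0.        , 392.29842825, 183.99768198],
       [  0.        ,   0.        ,   1.        ]]), 'k1': 0.043551448906191836, 'cam_to_world': array([[ 0.02270417, -0.9927102 ,  0.11836801,  0.43363506],
       [-0.99923895, -0.01877676,  0.03419011, -0.02423197],
       [-0.0317183 , -0.11905418, -0.992381  ,  1.07439375],
       [ 0.        ,  0.        ,  0.        ,  1.        ]])}
0.0188 0.1 [[ 9.27630193e-01  3.73499854e-01 -2.91791491e-04]
 [ 3.73499947e-01 -9.27629598e-01  1.05788182e-03]
 [ 1.24444281e-04 -1.09030722e-03 -9.99999398e-01]]
```

View pics/scene0.png

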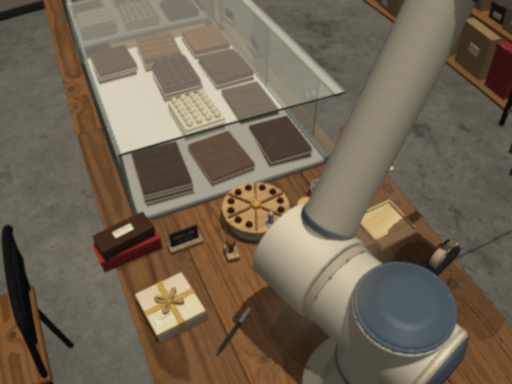

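View pics/top0.png

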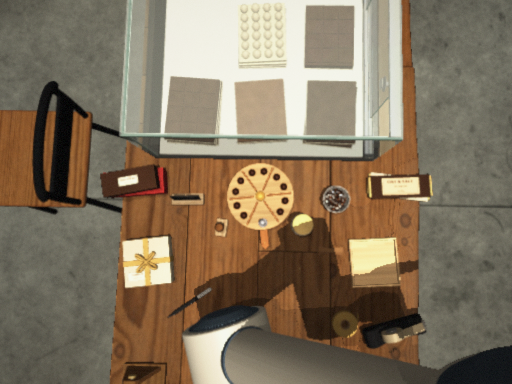

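The top view has the stand at (260,197), with the pointer toward the robot at (265,240). The card is at left (186,199), the bowl at right (336,199), the stamp at (220,227), the jar at (302,225), the holder at (374,262) and the gift at (147,261). So the stand turns clockwise, and the stamp is in the way.

```bash
cat > h.py <<'E'
import numpy as np,cv2
from rig import arm
def px2w(name,uv,z):
    c=arm.get_calibration(name);K=c["intrinsics"];T=c["cam_to_world"]
    p=cv2.undistortPoints(np.float64(uv).reshape(-1,1,2),K,np.array([c["k1"],0,0,0.]))[:,0]
    d=np.c_[p,np.ones(len(p))]@T[:3,:3].T;o=T[:3,3]
    return o+d*((z-o[2])/d[:,2])[:,None]
def down(yaw):  # tool y axis at 'yaw' deg in world xy, z down
    a=np.radians(yaw);y=np.array([np.cos(a),np.sin(a),0]);z=np.array([0,0,-1.]);return np.c_[np.cross(y,z),y,z]
E
python3 - <<'E'
from h import *
im=cv2.imread("pics/top0.png")
a=cv2.resize(im[155:290,165:305],None,fx=5.5,fy=4.4*5.5/4.4*.8,interpolation=cv2.INTER_CUBIC)
print(a.shape)
cv2.imwrite("pics/crop1.png",cv2.resize(im[155:275,165:315],None,fx=5,fy=5,interpolation=cv2.INTER_CUBIC))
s=cv2.imread("pics/scene0.png")
cv2.imwrite("pics/crop2.png",cv2.resize(s[170:270,150:310],None,fx=5,fy=5,interpolation=cv2.INTER_CUBIC))
E
```

```text
(594, 770, 3)
```

View pics/crop1.png

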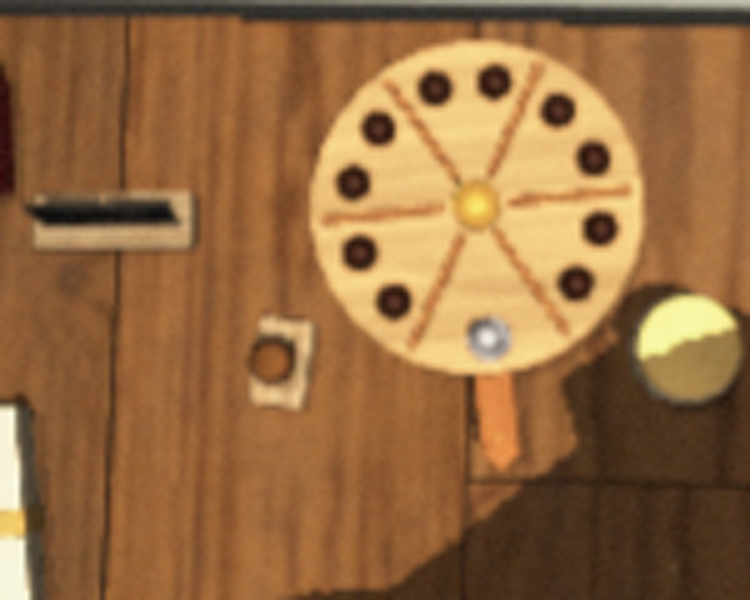

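View pics/crop2.png

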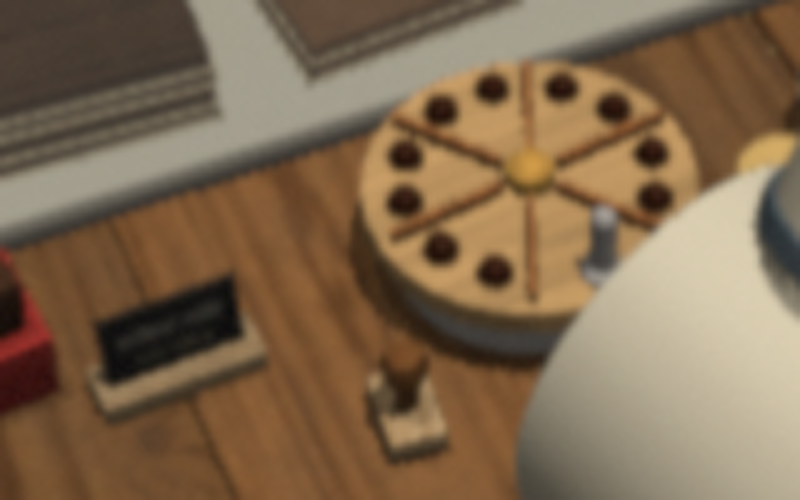

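Crop 1 shows the tray circle centred at crop (477,207) and the peg top at (489,338). The stamp knob is at (270,360) and its block corners run (263,315) to (303,410). The card block spans (33..193, 190..250).

```bash
cat > meas.py <<'E'
from h import *
c=lambda *p:(np.array(p,float)+.5)/5-.5+[165,155]
C=px2w("top",c((477,207)),.05)[0];P=px2w("top",c((489,338)),.095)[0]
tip=px2w("top",c((503,470)),.041)[0]
K=px2w("top",c((270,360)),.06)[0];B=px2w("top",c((263,315),(314,322),(303,410),(250,402)),.018)
card=px2w("top",c((33,194),(193,190),(193,250),(33,250)),.015)
H=px2w("top",[(349.5,237.5),(397,236.5),(400,285.5),(351,286.5)],.014)
J=px2w("top",c((689,349)),.08)[0]
E
python3 - <<'E'
from meas import *
np.set_printoptions(precision=4,suppress=True)
print("C",C,"P",P,"r",np.hypot(*(P-C)[:2]),np.degrees(np.arctan2(*(P-C)[1::-1])),"tip",tip,np.hypot(*(tip-C)[:2]),np.degrees(np.arctan2(*(tip-C)[1::-1])))
print("knob",K,"block",B,B.mean(0));print("card",card,card.mean(0),np.degrees(np.arctan2(*(card.mean(0)-C)[1::-1])),np.hypot(*(card.mean(0)-C)[:2]))
print("H",H,H.mean(0),J)
s=lambda *p:(np.array(p,float)+.5)/5-.5+[150,170]
print("scene: C",px2w("scene",s((530,190)),.05),"peg",px2w("scene",s((604,213)),.095),"knob",px2w("scene",s((405,362)),.06),"card base front corners",px2w("scene",s((107,418),(267,362)),.0))
d=K-C;print("stamp dist",np.hypot(*d[:2]),np.degrees(np.arctan2(d[1],d[0])))
E
```

```text
C [0.524  0.0151 0.05  ] P [0.4549 0.0059 0.095 ] r 0.06978383780146008 -172.40913829382916 tip [ 0.388  -0.0013  0.041 ] 0.13704503042751168 -173.13806777811365
knob [0.4419 0.1197 0.06  ] block [[0.4662 0.1303 0.018 ]
 [0.4631 0.1026 0.018 ]
 [0.4161 0.1069 0.018 ]
 [0.4197 0.1356 0.018 ]] [0.4413 0.1189 0.018 ]
card [[0.5295 0.2589 0.015 ]
 [0.5334 0.1715 0.015 ]
 [0.5007 0.1701 0.015 ]
 [0.499  0.2573 0.015 ]] [0.5156 0.2145 0.015 ] 92.41669602648615 0.1995261445814576
H [[ 0.4216 -0.2237  0.014 ]
 [ 0.4275 -0.3474  0.014 ]
 [ 0.3019 -0.3521  0.014 ]
 [ 0.2952 -0.2266  0.014 ]] [ 0.3615 -0.2875  0.014 ] [ 0.452  -0.0943  0.08  ]
scene: C [[0.5192 0.0203 0.05  ]] peg [[0.4544 0.0102 0.095 ]] knob [[0.4351 0.1245 0.06  ]] card base front corners [[0.5068 0.2599 0.    ]
 [0.5075 0.1733 0.    ]]
stamp dist 0.1329634075862677 128.1475580420217
```

```bash
python3 - <<'E'
from h import *
p=np.array([.440,.1205]);R=down(38)
arm.move_to([*p,.15],R); print(arm.current_t(),arm.current_joint_positions())
arm.grip(.05)
for n in("top","scene"): cv2.imwrite(f"pics/{n}1.png",arm.snapshot(n)[:,:,::-1])
arm.move_l([*p,.026],feed=.12); arm.grip(0)
print(arm.current_t(),arm.current_width(),arm.current_grasp_force(),arm.current_force())
arm.move_l([*p,.17],feed=.2)
print(arm.current_t(),arm.current_width(),arm.current_grasp_force(),arm.current_force())
for n in("top","scene"): cv2.imwrite(f"pics/{n}2.png",arm.snapshot(n)[:,:,::-1])
a=cv2.imread("pics/top2.png")[120:320,100:430];b=cv2.imread("pics/scene2.png")[150:350,90:420]
cv2.imwrite("pics/v2.png",cv2.resize(np.vstack([a,b]),None,fx=1.5,fy=1.5))
E
```

```text
2.6917 [ 7.74635450e+00  1.98666008e+01  1.04701267e+02 -5.34016387e-03
  5.54173788e+01 -3.01863915e+01]
5.3 0.02230407273697617 30.000517680309713 [0.97147027 1.63852601 3.2288978 ]
6.1667 0.022516972115878043 29.999993486562744 [-0.54954056 -0.20847144 -0.46774906]
```

View pics/v2.png

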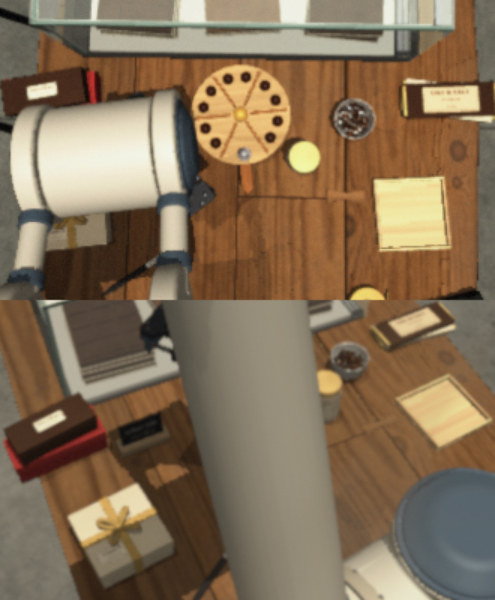

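The stamp is held (width 22.5 mm), the other objects haven't moved, and the holder is clear at about full-image (375,262). Next I place the stamp.

```bash
python3 - <<'E'
from h import *
p=np.array([.361,-.289]);R=down(-43.5)
arm.move_to([*p,.17],R); print(arm.current_t(),arm.current_joint_positions(),arm.current_grasp_force())
arm.move_l([*p,.045],feed=.15); arm.move_l([*p,.0315],feed=.05)
print(arm.current_force()); arm.grip(.05); print(arm.current_t(),arm.current_force())
arm.move_l([*p,.17],feed=.2)
arm.move_joints(np.array(arm.current_joint_positions())+[-55,-5,0,0,0,0])
print(arm.current_t(),arm.current_ee_pos())
for n in("top","scene"): cv2.imwrite(f"pics/{n}3.png",arm.snapshot(n)[:,:,::-1])
a=cv2.imread("pics/top3.png")[140:300,110:410];b=cv2.imread("pics/scene3.png")[150:310,110:410]
cv2.imwrite("pics/v3.png",cv2.resize(np.vstack([a,b]),None,fx=1.87,fy=1.87,interpolation=cv2.INTER_CUBIC))
E
```

```text
7.8083 [-4.59967492e+01  1.86056392e+01  1.02524200e+02  1.35093219e-02
  5.88885688e+01 -2.60451789e+00] 30.000004424946383
[ 0.03280516  0.37878822 -0.46115369]
9.8083 [ 0.14045936 -0.31842493 -0.01647278]
12.2333 [-0.02993294 -0.46661906  0.20930907]
```

View pics/v3.png

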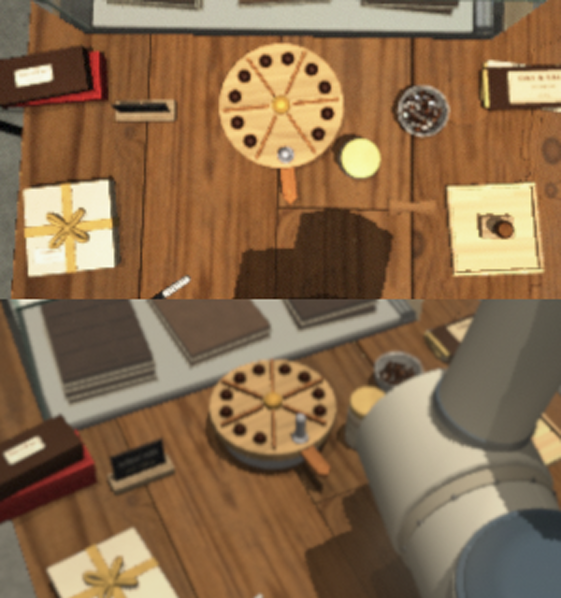

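The stamp stands upright in the holder and everything else is untouched. Next I zoom in on the card to get its bearing.

```bash
python3 - <<'E'
from h import *
t=cv2.imread("pics/top3.png");s=cv2.imread("pics/scene3.png")
R=lambda a:cv2.resize(a,None,fx=8,fy=8,interpolation=cv2.INTER_CUBIC)
cv2.imwrite("pics/v4.png",np.hstack([R(t[180:220,164:214]),R(s[376//2+30:376//2+30+50,162:212])[:320+0]]))
for n,im in(("top",t),("scene",s)):
    hsv=cv2.cvtColor(im,cv2.COLOR_BGR2HSV)
    h,sa,v=cv2.split(hsv)
    x0,y0,x1,y1=(222,155,300,235) if n=="top" else (215,175,300,245)
    m=np.zeros_like(h);m[y0:y1,x0:x1]=((h>10)&(h<28)&(v>150))[y0:y1,x0:x1]*255
    m=cv2.morphologyEx(m,cv2.MORPH_OPEN,np.ones((3,3)))
    c=max(cv2.findContours(m,0,2)[0],key=cv2.contourArea)
    e=cv2.fitEllipse(cv2.convexHull(c));print(n,e,px2w(n,[e[0]],.05))
    cx,cy=map(int,e[0]); 
    w=((h>17)&(h<30)&(sa>130)).astype(float);w[:cy-12]=0;w[cy+8:]=0;w[:,:cx-8]=0;w[:,cx+8:]=0
    ys,xs=np.nonzero(w);print(len(xs),xs.mean() if len(xs) else 0,ys.mean() if len(xs) else 0)
    print("hub",px2w(n,[(xs.mean(),ys.mean())],.063) if len(xs) else "")
E
```

```text
top ((257.5879821777344, 195.0819549560547), (83.9187240600586, 93.48348236083984), 27.597322463989258) [[0.52633404 0.02149906 0.05      ]]
83 259.71084337349396 195.25301204819277
hub [[0.52482212 0.01540763 0.063     ]]
scene ((258.55743408203125, 210.87149047851562), (56.6867790222168, 80.2820816040039), 124.59525299072266) [[0.50591042 0.0180207  0.05      ]]
67 255.49253731343285 203.76119402985074
hub [[0.52083335 0.01992623 0.063     ]]
```

View pics/v4.png

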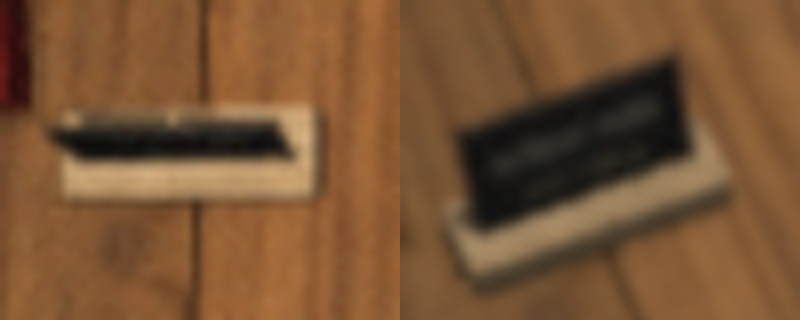

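The zoom shows the card block's top face centred at (190,152) in the top crop, and at (587,200) in the scene crop.

```bash
python3 - <<'E'
from h import *
for z in(.008,.012,.016):
  a=px2w("top",(np.array([[190,152.]])+.5)/8-.5+[164,180],z)[0];b=px2w("scene",(np.array([[187,200.]])+.5)/8-.5+[162,218],z)[0]
  for q,c in((a,(.5248,.0154)),(b,(.5208,.0199)),((a+b)/2,(.5228,.0177))): print(z,q,np.degrees(np.arctan2(q[1]-c[1],q[0]-c[0])),np.hypot(q[1]-c[1],q[0]-c[0]))
E
```

```text
0.008 [0.5167984  0.21574945 0.008     ] 92.28707636335935 0.20050917072143815
0.008 [0.51843647 0.21764806 0.008     ] 90.68477935299741 0.1977621826843267
0.008 [0.51761743 0.21669875 0.008     ] 91.49182853205465 0.19906622785194353
0.012 [0.51648646 0.21484929 0.012     ] 92.38684940741274 0.19962247829078725
0.012 [0.51534722 0.21827671 0.012     ] 91.57449362883806 0.19845163382703998
0.012 [0.51591684 0.216563   0.012     ] 91.98236411988809 0.1989820846435936
0.016 [0.51617451 0.21394913 0.016     ] 92.48751245076117 0.19873639658838835
0.016 [0.51225796 0.21890536 0.016     ] 92.45783602945676 0.19918860014928597
0.016 [0.51421624 0.21642724 0.016     ] 92.47327872886339 0.19891253826230593
```

```bash
cat >> h.py <<'E'
C=np.array([.5228,.0177])
def pose(th,lag=.023,z=.075):  # closed fingers behind the peg (anticlockwise side), yaw=radial
    a=np.radians(th);r=np.array([np.cos(a),np.sin(a)]);t=np.array([-r[1],r[0]])
    return [*(C+.07*r+lag*t),z],down(th-180)
E
python3 - <<'E'
from h import *
arm.grip(0)
p,R=pose(188,.036)
arm.move_to([p[0],p[1],.2],R); print(arm.current_t(),arm.current_joint_positions())
arm.move_l(p,R,feed=.15); print(arm.current_force())
for th in list(np.arange(188,98,-9))+[98]:
    arm.move_l(*pose(th),feed=.08)
    f=arm.current_force()
    print(round(th),np.round(f,1))
    if np.linalg.norm(f)>20: print("stop");break
print(arm.current_t(),arm.current_joint_positions())
for n in("top","scene"): cv2.imwrite(f"pics/{n}4.png",arm.snapshot(n)[:,:,::-1])
a=cv2.imread("pics/top4.png")[140:300,110:410];b=cv2.imread("pics/scene4.png")[150:310,110:410]
cv2.imwrite("pics/v5.png",cv2.resize(np.vstack([a,b]),None,fx=1.87,fy=1.87,interpolation=cv2.INTER_CUBIC))
E
```

```text
15.5167 [-1.09863694e+01  1.60058497e+01  1.00600888e+02 -8.11067065e-03
  6.33868649e+01 -1.89065338e+01]
[-0.25388314  0.99232764  0.63258094]
188 [-0.2  0.4 -0.1]
179 [ 0.1 -0.1  0.6]
170 [-0.3  0.2  0.5]
161 [-0.7  0.1  0.3]
152 [-0.4 -0.4 -0.5]
143 [-1.1 -1.   1.1]
134 [-0.4  0.4 -0.1]
125 [-0.5 -0.3  0.4]
116 [-0.1  0.5  0.2]
107 [-0.2 -0.1 -0.3]
98 [-0.6 -0.3  0. ]
19.8917 [ 2.79201627e+00  2.94401130e+01  1.03662729e+02 -5.28061578e-03
  4.69084485e+01  8.43705127e+01]
```

View pics/v5.png

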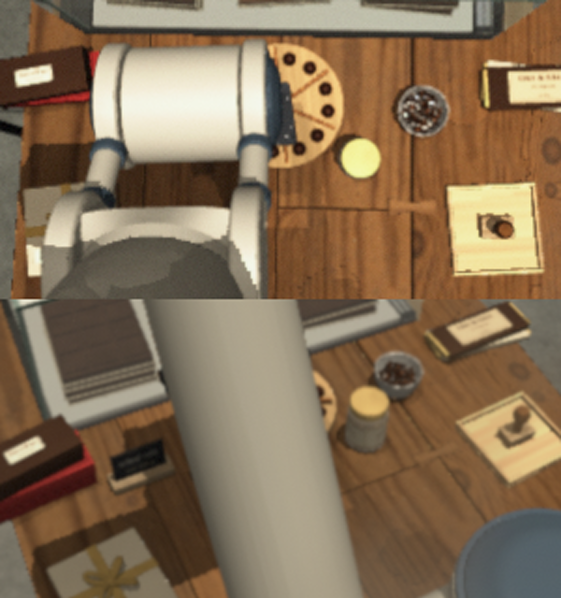

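The tray turned freely, but the arm hides the pointer. I'll back off to look, locating the pointer by its orange colour.

```bash
cat >> h.py <<'E'
def pointer(n,im,c):
    """bearing of orange tongue: centroid on z=.046 about centre c"""
    h,s,v=cv2.split(cv2.cvtColor(im,cv2.COLOR_BGR2HSV))
    m=((h>6)&(h<14)&(s>150)&(v>150)).astype(np.uint8)
    ys,xs=np.nonzero(m);w=px2w(n,np.c_[xs,ys],.046)[:,:2]-c;r=np.hypot(*w.T)
    k=(r>.095)&(r<.142);w=w[k].mean(0)
    return k.sum(),np.hypot(*w),np.degrees(np.arctan2(w[1],w[0]))
CT,CS=np.array([.5246,.0154]),np.array([.5208,.0199])
def back_off():
    p=arm.current_ee_pos();arm.move_l([p[0]-.02,p[1],p[2]],feed=.1);arm.move_l([p[0]-.02,p[1],.17],feed=.25)
    arm.move_joints(np.array(arm.current_joint_positions())+[-85,-5,0,0,0,-80])
def look(k):
    for n,c in(("top",CT),("scene",CS)):
        im=np.ascontiguousarray(arm.snapshot(n)[:,:,::-1]);cv2.imwrite(f"pics/{n}{k}.png",im);print(n,pointer(n,im,c))
E
python3 - <<'E'
from h import *
for n,c in(("top",CT),("scene",CS)): print(pointer(n,cv2.imread(f"pics/{n}3.png"),c))
back_off(); look(5); print(arm.current_t())
a=cv2.imread("pics/top5.png")[150:250,160:310];b=cv2.imread("pics/scene5.png")[160:260,150:300]
cv2.imwrite("pics/v6.png",cv2.resize(np.vstack([a,b]),None,fx=3,fy=3,interpolation=cv2.INTER_CUBIC))
E
```

```text
(np.int64(844), np.float64(0.06380219736672184), np.float64(135.27869011241873))
(np.int64(73), np.float64(0.11247584641454725), np.float64(-172.10529976694824))
top (np.int64(786), np.float64(0.06476265268740951), np.float64(111.64961600151157))
scene (np.int64(63), np.float64(0.11321779367904364), np.float64(95.15444296251589))
23.3
```

View pics/v6.png

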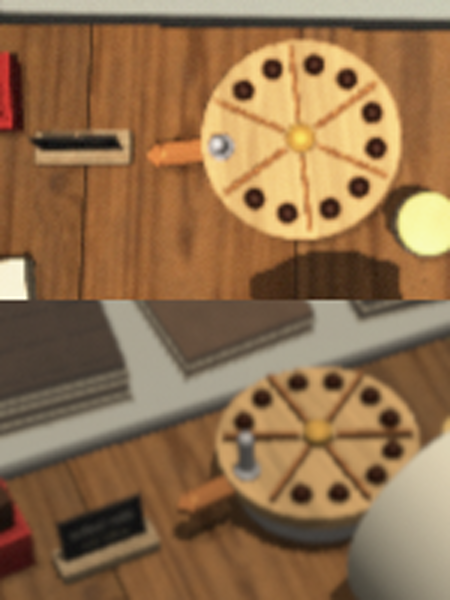

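The pointer is now just short of the card. In the top crop the tip is at (149,156), the peg top at (221,146), and the card's top-face centre near (82,147).

```bash
python3 - <<'E'
from h import *
c=lambda p,o:(np.array([p],float)+.5)/3-.5+o
def b(n,p,z,cc,o):
    w=px2w(n,c(p,o),z)[0,:2]-cc;print(n,p,np.hypot(*w),np.degrees(np.arctan2(w[1],w[0])))
T=(160,150);S=(150,160)
b("top",(149,156),.041,CT,T);b("top",(221,146),.095,CT,T);b("top",(82,147),.012,CT,T);b("top",(302,138),.063,CT,T)
b("scene",(180,502-300),.041,CS,S);b("scene",(246,436-300),.095,CS,S);b("scene",(105,540-300),.012,CS,S)
E
```

```text
top (149, 156) 0.13512295500169996 97.42729449628231
top (221, 146) 0.06585832092134966 100.25728428002034
top (82, 147) 0.20046840039253636 92.40579516676691
top (302, 138) 0.0018246686080898183 -116.7201693351005
scene (180, 202) 0.12971625782667456 92.82375298687634
scene (246, 136) 0.06767042179535174 94.92706548555451
scene (105, 240) 0.19600340970863706 88.93841731632536
```

```bash
python3 - <<'E'
from h import *
p,R=pose(98,.038)
arm.move_to([p[0],p[1],.17],R); arm.move_l(p,R,feed=.15)
arm.move_l(*pose(98),feed=.08); arm.move_l(*pose(93.2),feed=.04); print(arm.current_force())
back_off(); look(6); print(arm.current_t())
a=cv2.imread("pics/top6.png")[140:300,110:410];b=cv2.imread("pics/scene6.png")[150:310,110:410]
cv2.imwrite("pics/v7.png",cv2.resize(np.vstack([a,b]),None,fx=1.87,fy=1.87,interpolation=cv2.INTER_CUBIC))
E
```

```text
[0.995443   0.48283047 0.44733256]
top (np.int64(813), np.float64(0.06450084405152882), np.float64(112.04271927303246))
scene (np.int64(69), np.float64(0.11293242578374621), np.float64(90.68698178696965))
30.375
```

View pics/v7.png

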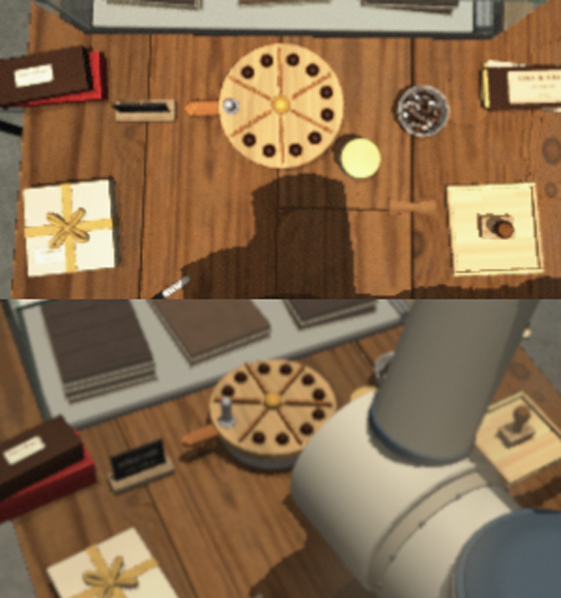

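The line from the hub (281,105) through the tip (187,108) extends to about (145,109), which is the card's middle at (145,110). The stamp is upright in the holder and the arm is clear.

```bash
python3 -c "
from rig import arm
print(arm.sign_off())"
```

```text
the job is handed in; nothing more can be done
None
```

The stamp was the one in the way: it now stands upright in the plywood holder, the stand was then turned clockwise (the shorter way) until its pointer lined up with the slate price card in the last picture, and the job was handed in at about 30 s with the jar, bowl and gift box left where they were.

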